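# Rock the rinsing ball out of a bottle neck

## Robot

A 6-joint arm with a two-finger parallel gripper is mounted at the origin on the work surface. World frame = base frame: x ahead of the robot, y to its left, z up, the work surface at z = 0. Lengths are in mm, angles in degrees, forces in N, time in s.
With the tool pointing down it reaches from about 400 to 925 mm from the base axis. Payload 3.4 kg.
Tool frame: the origin (TCP) lies at the very end of the fingers, on their centre line; the grasp point (between the pads) lies arm.grip_point_offset behind it (arm.grip_point_offset is the distance from the TCP to the grasp point, in mm); y points along the fingers, z is the direction in which the jaws open and shut, and the axes are right-handed (so a half turn about y gives the same grasp; the last joint's range is limited). The gripper opens to 85 mm and grips with 20 to 120 N. Pads are 22 mm wide; open, the fingers measure 114 mm over their backs; the gripper's body (76 mm by 85 mm) begins 54 mm behind the grasp point. The pads swing forward as they close: fully open they stand 13 mm farther back than shut.
Start: joints at [69.7, 17.578, 86.31, -0, 76.112, -4.211], TCP at [159.37, 552.478, 231.305] pointing down, gripper open.
Joint ranges: [-179.03, 179.03], [-60, 130.46], [8.19, 133.38], [-81.62, 261.62], [5.75, 156.47], [-153.77, 153.77]. Speed limits (degrees/s): [147.25, 147.25, 180, 180, 180, 180].

## Interface

Orientations are given as [roll, pitch, yaw] about the fixed x, y, z axes, in that order (R = Rz(yaw) Ry(pitch) Rx(roll)).
In Python, from bench import arm gives the robot as it stands. The module is installed in compiled form; this text tells all that it offers.
- The arm moves only by the tool drive_tool, never from a script. Its argument "targets" is a list of rows, each an object with "travel": the shift along the world's x, y, z in cm, a list of three; "yaw": the turn about the world's z in degrees. In form: [{"travel": [tx, ty, tz], "yaw": yaw}, ...]. A call has 1 to 10 rows; each row is the pose to reach, as a shift and turn from the pose measured when the call began; what a row does not reach only later rows make up. A row lasts 1/12 s, in which the tool goes at most 41.7 mm and 7.16 degrees, less where a joint would pass 70% of its speed; a pose out of reach is approached as far as the arm can. A call with a gripper value outside its range is refused whole. "gripper" is the closure, from -1 (fully open) to 1 (shut), so that 0 is half open, set as the call begins (left out, the last holds). The fingers move at their own pace and stop on an object; the grip force is fixed at half the most. Time passes only in rows, so rows that repeat a pose let the fingers close. It gives the time, the measured TCP pose, the force and the opening at its end, in the units of the state.
- arm.state(): the state, without advancing time (a new reading comes with each control period).
- arm.get_image(name): name is "side" or "top" or "wrist"; returns a dict with "frame" (480x640x3 uint8, red, green, blue), "fovy" (degrees; the focal length in pixels is half the picture's height over the tangent of half this angle, whatever the lens; pixels are square), "cx", "cy" (the principal point, pixels), "k1" (the pictures are not rectified: a ray, as slopes to the right and down, at radius r is drawn at 1 + k1 r^2 times it, then the intrinsics apply), "extrinsics" (4x4, takes a point from camera to world coordinates); the wrist camera has in their place "hand_eye" (4x4, takes a point from camera to tool coordinates, whose origin is the TCP and whose axes are the tool frame's). Camera axes: x right, y down, z forward; pixel columns grow to the right and rows downward; lengths in mm; the calibration is good to about 2 mm. A picture is of the moment at which its call begins: read the wrist's pose just before it. There is no depth.
- arm.sign_off(): hands the job in, once; it reports no verdict.
The state is a dict: "clock": time; "q": joint angles; "dq": joint speeds; "tau": joint torques, N m; "tool_pos": TCP position; "tcp_rot": TCP orientation; "contact_force": force on the tool from outside, world axes, zero at the start; "torque": the same for the moment, N m; "width": finger opening in mm.
Only numpy, scipy, OpenCV 4.12 (cv2) and the standard library are available. Lean on these libraries where they do the work, as an engineer would, in place of code of your own. Each camera call takes 0.05 s, during which the arm holds its last target. There are 200 camera calls.

## Task

A steel rinsing ball is jammed in the neck of the flat glass bottle that stands neck down in the wooden draining rack. Lift the bottle out with the ball still in it, rock it side to side in its broad plane with its mouth over the white tub until the ball drops out into the tub, then stand the bottle back neck down in the rack's slot and let go. Leave the tub, the jars and the pile of lids where they are.

Things in the scene. Friction and masses are not known exactly. Their poses are not given: they have to be found in the camera images.
- bottle_grip (a point): Clear flat glass bottle, 350 g, neck down. Point on its axis, in the body, where it is held, 154 mm above the mouth. z points from mouth to base (up while neck down). Body 90 mm along x, 40 mm thick along y (hold across y), from 62 mm below this point (flat shoulder) to 23 mm above it. Neck below: 92 mm long, outside 42 mm (x) by 29 mm (y), inside 34 by 21 mm.
- bottle_neck (a point): Middle of the neck, 46 mm above the mouth, same axes. From shoulder to mouth three ledges stick out of the neck's -x, +x and -x wall, each sloping 18 degrees down to its own wall. The ball starts on the first. A tilt of about 35 degrees about y, held a moment, rolls it off one ledge to the next: base end leaning to +x, then -x, then +x; in the last it drops from the mouth.
- bottle_mouth (a point): Centre of the bottle's open mouth, the end of its neck; same axes as bottle_grip, 154 mm from it along -z. In the rack it hangs 13 mm above the table.
- ball_center (a point): Centre of the steel ball, 18 mm across, 24 g, at first inside the bottle's neck.
- rack_slot (a point): Wooden draining rack, fixed, 134 mm along x by 150 mm along y, 105 mm high. This point is the middle of its slot at the height of the top; the slot runs along y, 54 mm wide (x) and 112 mm long, open below. The bottle's neck hangs in it with the bottle's x along the rack's x, the flat shoulders resting on the two slats; the bottle point bottle_grip is then 62 mm above the top.
- tub_in (a point): Centre of the inner floor of a low round white tub, 144 mm across the rim, 128 mm across the foot, 55 mm high, wall 4 mm, open on top, loose, 450 g.
- jar_a: Bystander: glass preserving jar stood upside down, 80 mm across, 125 mm high; origin at the centre of its underside.
- jar_b: Bystander: smaller jar stood upside down, 68 mm across, 106 mm high; origin at the centre of its underside.
- lids: Bystander: pile of metal jar lids, 72 mm across, 32 mm high; origin at the centre of its underside.

How it is judged:
By the outcome, as a careful person would: the job done as asked, in the order asked, and still so for the second after the job is handed in, with the robot touching nothing.
It also fails if it takes over 64 s, if anything falls off the work surface, if the arm or the gripper's body presses on something with over 40 N, if the wrist force passes 120 N, or if a joint passes its speed limit or range.

## Working session

There is one attempt and no reset: what is moved stays moved. The work goes in short steps, Python scripts to look and compute and a tool call to move; the robot and the scene stay as the last step left them, time stands still between calls to the robot, and variables do not carry over. Pictures are saved under pics/ and viewed, about 8 in all and at most 12, crops included, and the job is handed in when it is done.

Besides the shell and the picture viewer there is one more tool, called after ">>>" in YAML: its name, and indented under it one key for each argument. drive_tool: Moves the arm, as the interface text tells. Its arguments: {"type":"object","properties":{"targets":{"type":"array"},"gripper":{"type":"number"}},"required":["targets"]}

```bash
mkdir -p pics; cat > h.py <<'E'
import numpy as np, cv2
from scipy.spatial.transform import Rotation as R
from bench import arm
def snap(name,fn=None):
    s=arm.state(); d=arm.get_image(name); d['s']=s
    if fn: cv2.imwrite('pics/'+fn,d['frame'][:,:,::-1])
    f=240/np.tan(np.radians(d['fovy']/2)); d['K']=np.array([[f,0,d['cx']],[0,f,d['cy']],[0,0,1]])
    if 'extrinsics' in d: d['T']=np.array(d['extrinsics'])
    else:
        T=np.eye(4); T[:3,:3]=R.from_euler('xyz',s['tcp_rot'],degrees=True).as_matrix(); T[:3,3]=s['tool_pos']; d['T']=T@np.array(d['hand_eye'])
    return d
def ray(d,u,v):
    xd=(u-d['K'][0,2])/d['K'][0,0]; yd=(v-d['K'][1,2])/d['K'][1,1]; x,y=xd,yd
    for _ in range(20):
        r=1+d['k1']*(x*x+y*y); x,y=xd/r,yd/r
    return d['T'][:3,3], d['T'][:3,:3]@np.array([x,y,1.])
def onz(d,u,v,z):
    o,k=ray(d,u,v); return o+k*(z-o[2])/k[2]
def proj(d,p):
    c=np.linalg.inv(d['T'])@np.append(p,1); x,y=c[:2]/c[2]; r=1+d['k1']*(x*x+y*y)
    return np.array([d['K'][0,0]*x*r+d['K'][0,2],d['K'][1,1]*y*r+d['K'][1,2]])
E
python3 - <<'E'
from h import *
for n in('top','side','wrist'):
    d=snap(n,n+'0.png'); print(n,d['fovy'],d['k1'],d['T'].round(2).tolist())
s=arm.state(); print(s); print(getattr(arm,'grip_point_offset',None))
E
```

```text
top 50.519653595197234 0.009899308185113819 [[-0.18, -0.96, 0.2, 415.0], [-0.98, 0.18, -0.03, 11.82], [-0.0, -0.2, -0.98, 1000.21], [0.0, 0.0, 0.0, 1.0]]
side 56.3029909459154 -0.11548123277743796 [[-0.94, -0.22, 0.25, 424.75], [-0.34, 0.64, -0.69, 505.31], [-0.01, -0.73, -0.68, 653.02], [0.0, 0.0, 0.0, 1.0]]
wrist 68.54252136383596 0.009155906254035246 [[0.28, 0.91, 0.32, 79.4], [0.96, -0.26, -0.09, 576.29], [-0.0, 0.33, -0.94, 373.3], [0.0, 0.0, 0.0, 1.0]]
{'clock': 0.15, 'q': array([ 6.96993253e+01,  1.76145535e+01,  8.63649840e+01,  4.64270830e-04,
        7.61122710e+01, -4.21425002e+00]), 'dq': array([-0.00599361, -0.17578238, -0.18516306, -0.03514591,  0.01704469,
        0.00028854]), 'tau': array([ 1.18612061e-03, -4.57978070e+01, -2.52220863e+01,  1.46067473e-04,
        8.53692385e-03, -1.24483327e-05]), 'tool_pos': array([159.19295691, 551.97984074, 230.58255718]), 'tcp_rot': array([-9.00915271e+01,  7.19595800e-03, -1.60865423e+01]), 'contact_force': array([ 0.11147538,  0.09546439, -0.28076913]), 'torque': array([-0.00860071, -0.01558274,  0.01061808]), 'width': 85.04838473819211}
18.700000000000003
```

View pics/top0.png

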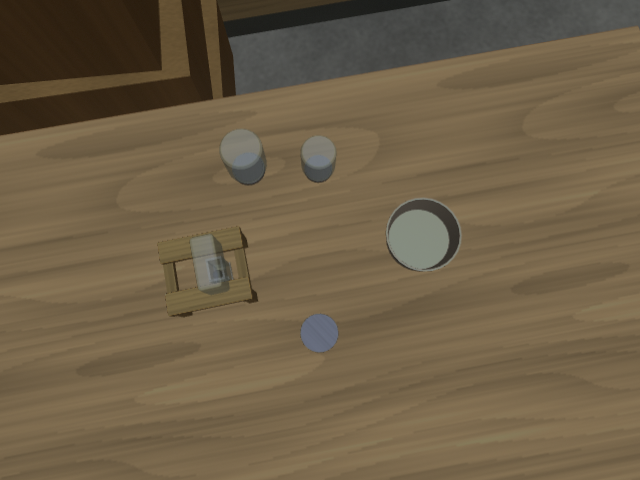

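View pics/side0.png

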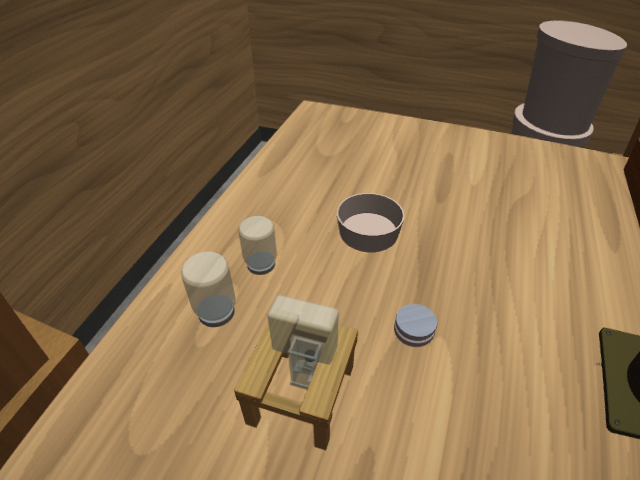

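```bash
python3 - <<'E'
from h import *
d=snap('top'); s=snap('side')
for n,(u,v),z in [('rackTL',(157,241),105),('rackTR',(241,228),105),('rackBR',(251,297),105),('rackBL',(168,313),105),('botbaseTop',(204,236),190),('botbaseBot',(210,290),190),('tubrim',(424,235),55),('jara',(241,149),125),('jarb',(318,152),106),('lids',(320,333),32)]:
    print(n,onz(d,u,v,z).round(0))
# tub: white floor mask ellipse
hsv=cv2.cvtColor(d['frame'],cv2.COLOR_RGB2HSV); m=((hsv[...,1]<60)&(hsv[...,2]>120)).astype(np.uint8)
m[:180]=0; m[:, :350]=0
c=max(cv2.findContours(m,cv2.RETR_EXTERNAL,cv2.CHAIN_APPROX_NONE)[0],key=cv2.contourArea)
e=cv2.fitEllipse(cv2.convexHull(c)); print(e, onz(d,*e[0],55).round(1))
crop=cv2.resize(d['frame'][215:330,140:270],None,fx=5,fy=5,interpolation=cv2.INTER_CUBIC)[:,:,::-1]
cv2.imwrite('pics/rackcrop.png',crop)
E
```

```text
rackTL [641. 261. 105.]
rackTR [638. 109. 105.]
rackBR [512. 110. 105.]
rackBL [510. 257. 105.]
botbaseTop [614. 161. 190.]
botbaseBot [525. 163. 190.]
tubrim [ 573. -225.   55.]
jara [778.  84. 125.]
jarb [754. -54. 106.]
lids [430.   2.  32.]
((423.49432373046875, 233.92430114746094), (72.1034927368164, 76.3748550415039), 123.26386260986328) [ 575.6 -224.8   55. ]
```

View pics/rackcrop.png

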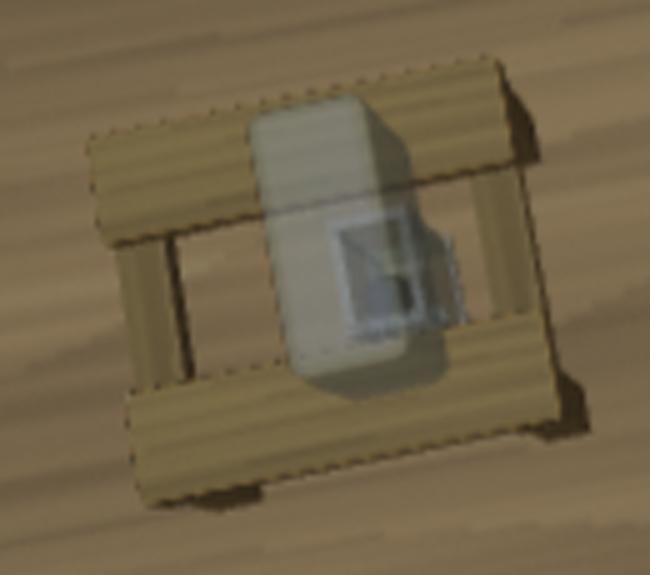

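```bash
python3 - <<'E'
from h import *
d=snap('top')
def q(l,z):
    P=np.array([onz(d,139.6+u/5,214.6+v/5,z) for u,v in l]); print(P.round(1).tolist(),'c',P.mean(0).round(1))
    a=P[0]-P[3]; b=P[1]-P[2]; print('x-dir deg',np.degrees(np.arctan2((a+b)[1],(a+b)[0])).round(2),np.linalg.norm(a),np.linalg.norm(P[0]-P[1]),np.linalg.norm(b))
q([(90,137),(497,58),(558,415),(148,503)],105)
q([(250,116),(362,95),(409,355),(290,376)],190)
s=arm.state();print(s['tool_pos'])
E
```

```text
[[639.3, 259.8, 105.0], [641.5, 111.7, 105.0], [510.6, 110.2, 105.0], [506.3, 255.5, 105.0]] c [574.4 184.3 105. ]
x-dir deg 1.29 133.05530981758565 148.07941348088815 130.9617730869018
[[615.5, 184.2, 190.0], [615.8, 147.4, 190.0], [529.0, 144.6, 190.0], [529.2, 182.9, 190.0]] c [572.4 164.8 190. ]
x-dir deg 1.38 86.25877125873366 36.8283568834852 86.84679988645385
[159.29144772 552.2605577  230.96662434]
```

>>> drive_tool:
  targets:
    - {"travel":[4,-3.7,2],"yaw":6}
    - {"travel":[8,-7.5,3],"yaw":12}
    - {"travel":[41.4,-38.7,3],"yaw":17.4}
    - {"travel":[41.4,-38.7,3],"yaw":17.4}
    - {"travel":[41.4,-38.7,3],"yaw":17.4}
    - {"travel":[41.4,-38.7,3],"yaw":17.4}
    - {"travel":[41.4,-38.7,3],"yaw":17.4}
    - {"travel":[41.4,-38.7,3],"yaw":17.4}
    - {"travel":[41.4,-38.7,3],"yaw":17.4}
    - {"travel":[41.4,-38.7,3],"yaw":17.4}
  gripper: -1

```text
clock: 1.13
tool_pos: [462.2, 268.5, 259.1]
tcp_rot: [-90.0, -0.0, 1.3]
contact_force: [0.2, 1.3, -1.1]
width: 85.6
```

>>> drive_tool:
  targets:
    - {"travel":[11.1,-10.3,0],"yaw":0}
    - {"travel":[11.1,-10.3,0],"yaw":0}
    - {"travel":[11.1,-10.3,0],"yaw":0}
    - {"travel":[11.1,-10.3,0],"yaw":0}
    - {"travel":[11.1,-10.3,0],"yaw":0}
    - {"travel":[11.1,-10.3,0],"yaw":0}
    - {"travel":[11.1,-10.3,0],"yaw":0}

```text
clock: 1.72
tool_pos: [572.5, 165.6, 258.7]
tcp_rot: [-90.0, 0.1, 1.3]
contact_force: [0.4, 0.3, 0.3]
width: 85.5
```

```bash
python3 - <<'E'
from h import *
d=snap('wrist','w1.png'); print(d['s']['tool_pos'],d['s']['tcp_rot'])
y=[1.3]
b=R.from_euler('z',1.3,degrees=True).as_matrix()
for sx in(-45,45):
  for sy in(-20,20): print(proj(d,np.array([573,165,190])+b@[sx,sy,0]).round(0))
E
```

```text
[572.51125528 165.5890199  258.70230443] [-9.00001081e+01  7.60998607e-02  1.27358887e+00]
[284. 182.]
[350. 182.]
[288. 313.]
[346. 313.]
```

View pics/w1.png

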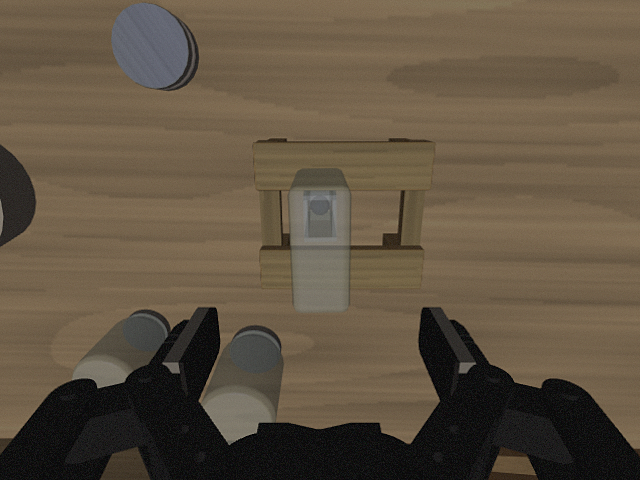

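>>> drive_tool:
  targets:
    - {"travel":[0,0.1,-3],"yaw":0}
    - {"travel":[0,0.1,-6],"yaw":0}
    - {"travel":[0,0.1,-9],"yaw":0}
    - {"travel":[0,0.1,-11],"yaw":0}
    - {"travel":[0,0.1,-11],"yaw":0}
    - {"travel":[0,0.1,-11],"yaw":0}

```text
clock: 2.27
tool_pos: [570.3, 168.2, 148.3]
tcp_rot: [-90.0, 0.2, 1.4]
contact_force: [0.5, -0.7, 0.2]
width: 85.5
```

>>> drive_tool:
  targets:
    - {"travel":[0,0,0],"yaw":0}
    - {"travel":[0,0,0],"yaw":0}
    - {"travel":[0,0,0],"yaw":0}
    - {"travel":[0,0,0],"yaw":0}
    - {"travel":[0,0,0],"yaw":0}
    - {"travel":[0,0,0],"yaw":0}
    - {"travel":[0,0,0],"yaw":0}
    - {"travel":[0,0,0],"yaw":0}
  gripper: 1

```text
clock: 2.93
tool_pos: [571.3, 168.2, 150.0]
tcp_rot: [-90.0, 0.1, 1.4]
contact_force: [-0.5, -0.7, 6.0]
width: 39.8
```

>>> drive_tool:
  targets:
    - {"travel":[0,0,1],"yaw":0}
    - {"travel":[0,0,3],"yaw":0}
    - {"travel":[0,0,5.5],"yaw":0}
    - {"travel":[0,0,8],"yaw":0}
    - {"travel":[0,0,10],"yaw":0}
    - {"travel":[0,0,11],"yaw":0}
    - {"travel":[0,0,11],"yaw":0}
    - {"travel":[0,0,11],"yaw":0}

```text
clock: 3.6
tool_pos: [571.0, 168.1, 259.7]
tcp_rot: [-90.0, 0.1, 1.4]
contact_force: [-0.5, -0.3, -5.0]
width: 39.0
```

>>> drive_tool:
  targets:
    - {"travel":[0,-1.5,0],"yaw":0}
    - {"travel":[0,-4.5,0],"yaw":0}
    - {"travel":[0,-8,0],"yaw":0}
    - {"travel":[0,-11.5,0],"yaw":0}
    - {"travel":[0,-15,0],"yaw":0}
    - {"travel":[0,-18.5,0],"yaw":0}
    - {"travel":[0,-21,0],"yaw":0}
    - {"travel":[0,-22.5,0],"yaw":0}
    - {"travel":[0,-23,0],"yaw":0}

```text
clock: 4.35
tool_pos: [569.3, -65.4, 257.4]
tcp_rot: [-90.0, 0.3, 1.2]
contact_force: [1.0, 0.2, -3.8]
width: 39.4
```

>>> drive_tool:
  targets:
    - {"travel":[0,-1.5,0],"yaw":0}
    - {"travel":[0,-4.5,0],"yaw":0}
    - {"travel":[0,-8,0],"yaw":0}
    - {"travel":[0,-11,0],"yaw":0}
    - {"travel":[0,-14,0],"yaw":0}
    - {"travel":[0,-16,0],"yaw":0}
    - {"travel":[0,-16.4,0],"yaw":0}
    - {"travel":[0,-16.4,0],"yaw":0}

```text
clock: 5.02
tool_pos: [568.5, -230.3, 255.6]
tcp_rot: [-90.0, 0.5, 1.1]
contact_force: [-0.1, -0.1, -4.7]
width: 39.7
```

```bash
python3 - <<'E'
from h import *
d=snap('side'); s=d['s'];print(s['tool_pos'],s['tcp_rot'],s['width'],s['q'].round(1))
t=snap('top'); 
p=proj(d,s['tool_pos']+[0,0,-60]); q=proj(t,s['tool_pos']+[0,0,-60]); print(p,q)
def cr(f,p,w=75):
    u,v=p.round().astype(int); u=np.clip(u,w,640-w);v=np.clip(v,w,480-w); return cv2.resize(f[v-w:v+w,u-w:u+w,::-1],(400,400),interpolation=cv2.INTER_CUBIC)
cv2.imwrite('pics/c2.png',np.hstack([cr(d['frame'],p),cr(t['frame'],q)]))
E
```

```text
[ 568.4738767  -230.26757822  255.62914991] [-89.9502611    0.49648243   1.11066948] 39.69271038397675 [ -25.9   20.    79.1   -0.2   81.5 -117. ]
[379.98958135 154.27080045] [445.67143978 219.5348279 ]
```

View pics/c2.png

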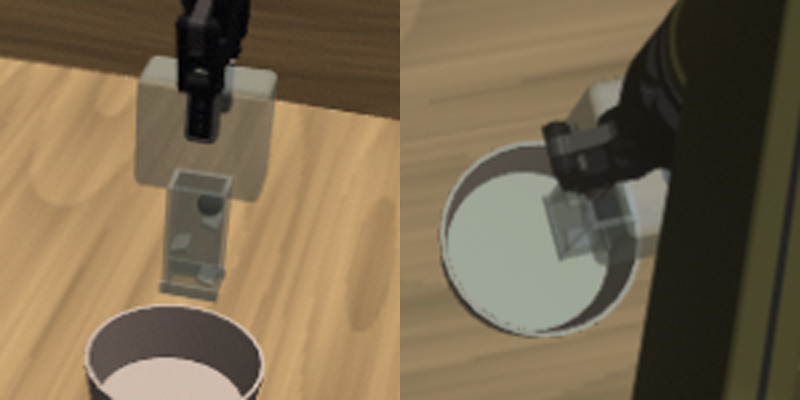

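>>> drive_tool:
  targets:
    - {"travel":[-0.2,0.1,-0.5],"yaw":0}
    - {"travel":[-0.6,0.2,-1.5],"yaw":0}
    - {"travel":[-1.1,0.3,-2.5],"yaw":0}
    - {"travel":[-1.6,0.5,-3.5],"yaw":0}
    - {"travel":[-2.0,0.5,-4.3],"yaw":0}
    - {"travel":[-2.2,0.5,-4.9],"yaw":0}
    - {"travel":[-2.3,0.5,-5.0],"yaw":0}
    - {"travel":[-2.3,0.5,-5.0],"yaw":0}

```text
clock: 5.78
tool_pos: [545.3, -222.6, 205.8]
tcp_rot: [-89.9, 0.5, 1.3]
contact_force: [-0.6, -0.1, -3.4]
width: 39.7
```

>>> drive_tool:
  targets:
    - {"travel":[3.5,0,0],"yaw":0}
    - {"travel":[7,0,0],"yaw":0}
    - {"travel":[3,0,0],"yaw":0}
    - {"travel":[0,0,0],"yaw":0}
    - {"travel":[0,0,0],"yaw":0}
    - {"travel":[0,0,0],"yaw":0}
    - {"travel":[0,0,0],"yaw":0}

```text
clock: 6.37
tool_pos: [546.3, -223.0, 206.7]
tcp_rot: [-89.9, 0.4, 1.3]
contact_force: [-0.5, -0.7, -3.6]
width: 39.5
```

```bash
cat > look.py <<'E'
import sys
from h import *
d=snap('side'); s=d['s'];print(s['clock'],s['tool_pos'].round(1),s['tcp_rot'].round(2),s['width'])
u,v=proj(d,s['tool_pos']+[0,0,-60]).round().astype(int); w=75
cv2.imwrite('pics/'+sys.argv[1],cv2.resize(d['frame'][v-w:v+w,u-w:u+w,::-1],(500,500),interpolation=cv2.INTER_CUBIC))
E
python3 look.py c3.png
```

```text
6.3667 [ 546.3 -223.   206.7] [-89.94   0.36   1.25] 39.46666278230619
```

View pics/c3.png

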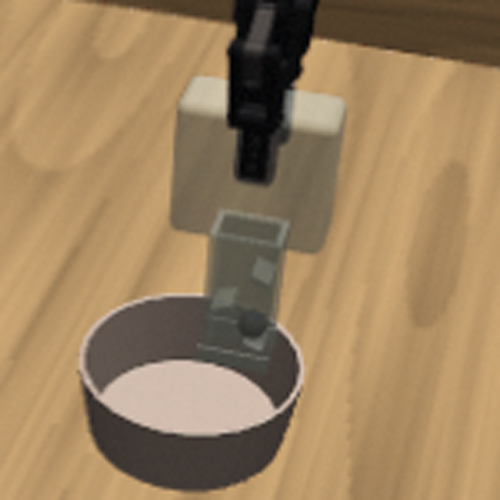

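>>> drive_tool:
  targets:
    - {"travel":[-0.1,0,0],"yaw":0}
    - {"travel":[-0.4,0,0],"yaw":0}
    - {"travel":[-0.8,0,0],"yaw":0}
    - {"travel":[-1.2,0,0],"yaw":0}
    - {"travel":[-1.5,0,0],"yaw":0}
    - {"travel":[-1.6,0,0],"yaw":0}
    - {"travel":[-1.6,0,0],"yaw":0}

```text
clock: 7.0
tool_pos: [530.2, -223.0, 207.0]
tcp_rot: [-89.9, 0.3, 1.3]
contact_force: [1.1, -0.5, -3.8]
width: 39.3
```

>>> drive_tool:
  targets:
    - {"travel":[3.5,0,0],"yaw":0}
    - {"travel":[7,0,0],"yaw":0}
    - {"travel":[3.2,0,0],"yaw":0}
    - {"travel":[2,0,0],"yaw":0}
    - {"travel":[2,0,0],"yaw":0}
    - {"travel":[2,0,0],"yaw":0}
    - {"travel":[2,0,0],"yaw":0}
    - {"travel":[2,0,0],"yaw":0}

```text
clock: 7.67
tool_pos: [550.6, -223.1, 208.2]
tcp_rot: [-90.0, 0.2, 1.2]
contact_force: [-0.0, -1.1, -3.0]
width: 39.4
```

```bash
python3 look.py c4.png
```

```text
7.6667 [ 550.6 -223.1  208.2] [-90.     0.2    1.23] 39.376049715960846
```

View pics/c4.png

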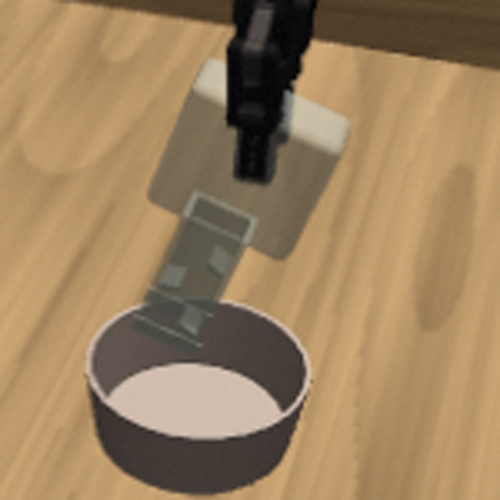

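```bash
python3 - <<'E'
from h import *
a=snap('side')['frame']; b=snap('top')['frame']
A=cv2.resize(a[170:270,310:440],(400,300),interpolation=cv2.INTER_CUBIC); B=cv2.resize(b[170:300,360:520],(400,300),interpolation=cv2.INTER_CUBIC)
C=cv2.resize(a,(400,300),interpolation=cv2.INTER_AREA); D=cv2.resize(b,(400,300),interpolation=cv2.INTER_AREA)
cv2.imwrite('pics/c5.png',np.vstack([np.hstack([A,B]),np.hstack([C,D])])[:,:,::-1])
E
```

```text
(no output)
```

View pics/c5.png

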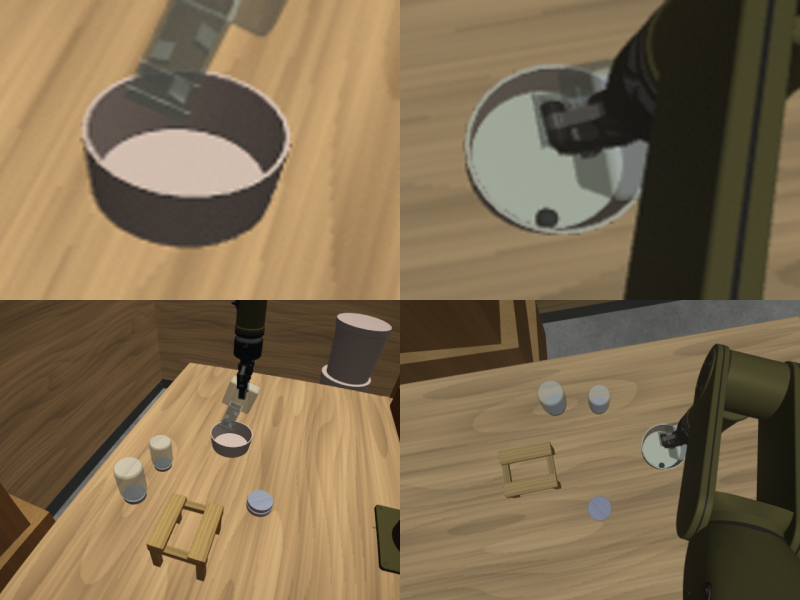

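```bash
python3 - <<'E'
from h import *
d=snap('side'); s=d['s']; u0,v0=proj(d,s['tool_pos']+[0,0,-60]).round().astype(int)
def ony(a,b,y):
    o,k=ray(d,u0-75+a*.3,v0-75+b*.3); return o+k*(y-o[1])/k[1]
P=[ony(150,191,-203),ony(278,259,-203),ony(135,322,-208),ony(203,347,-208)]
print(np.round(P,1).tolist()); e=P[1]-P[0]; print(np.linalg.norm(e),np.degrees(np.arctan2(e[2],-e[0]))); e=P[3]-P[2]; print(np.linalg.norm(e),np.degrees(np.arctan2(e[2],-e[0])))
t=snap('top'); hsv=cv2.cvtColor(t['frame'],cv2.COLOR_RGB2HSV); m=((hsv[...,1]<60)&(hsv[...,2]>120)).astype(np.uint8); m[:180]=0;m[:,:350]=0;m[300:]=0
ys,xs=np.nonzero(m); print(xs.min(),ys.max())
E
```

```text
[[608.1, -203.0, 187.8], [530.5, -203.0, 158.6], [614.5, -208.0, 88.4], [570.5, -208.0, 80.2]]
82.88576565474295 -20.613235217994934
44.731959569206325 -10.582125313406639
386 271
```

>>> drive_tool:
  targets:
    - {"travel":[0,0,0.6],"yaw":0}
    - {"travel":[0,0,1.8],"yaw":0}
    - {"travel":[0,0,3.2],"yaw":0}
    - {"travel":[-0.3,0.3,4.5],"yaw":0}
    - {"travel":[-0.8,1.5,5.5],"yaw":0}
    - {"travel":[-1.4,4,6],"yaw":0}
    - {"travel":[-2,7,6],"yaw":0}
    - {"travel":[-2.4,10,6],"yaw":0}
    - {"travel":[-2.4,12.5,6],"yaw":0}
    - {"travel":[-2.4,13.5,6],"yaw":0}

```text
clock: 8.75
tool_pos: [524.9, -83.9, 268.0]
tcp_rot: [-89.8, 0.3, 1.4]
contact_force: [-0.2, 0.7, -3.8]
width: 39.5
```

>>> drive_tool:
  targets:
    - {"travel":[0,1.5,0],"yaw":0}
    - {"travel":[0,4.5,0],"yaw":0}
    - {"travel":[0,8,0],"yaw":0}
    - {"travel":[0,11.5,0],"yaw":0}
    - {"travel":[0,15,0],"yaw":0}
    - {"travel":[0,18.5,0],"yaw":0}
    - {"travel":[0,21.5,0],"yaw":0}
    - {"travel":[0,24,0],"yaw":0}
    - {"travel":[0,25.2,0],"yaw":0}
    - {"travel":[0,25.5,0],"yaw":0}

```text
clock: 9.58
tool_pos: [524.6, 173.3, 268.1]
tcp_rot: [-89.8, 0.3, 1.6]
contact_force: [0.7, -0.2, -3.8]
width: 39.2
```

```bash
python3 - <<'E'
from h import *
d=snap('side'); s=d['s'];print(s['tool_pos'].round(1),s['tcp_rot'].round(2))
u,v=proj(d,s['tool_pos']+[0,0,-60]).round().astype(int);print(u,v)
u=np.clip(u,100,540);v=np.clip(v,100,380);print(u,v)
cv2.imwrite('pics/c6.png',cv2.resize(d['frame'][v-100:v+100,u-100:u+100,::-1],(600,600),interpolation=cv2.INTER_CUBIC))
E
```

```text
[524.6 173.3 268.1] [-89.79   0.3    1.55]
337 315
337 315
```

View pics/c6.png

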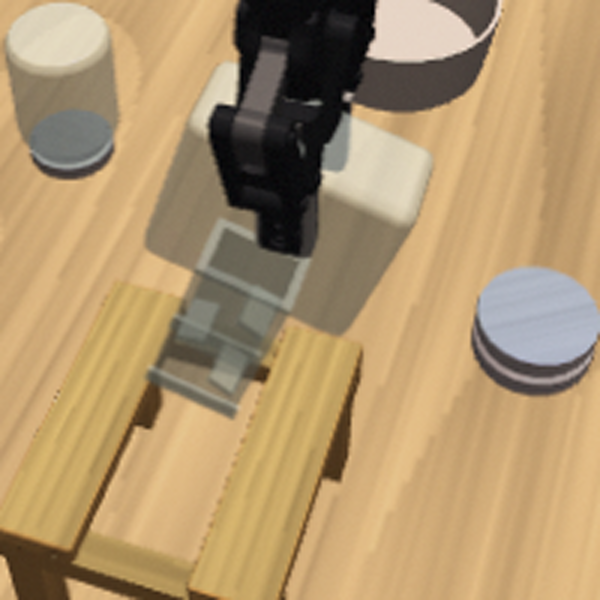

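```bash
python3 - <<'E'
from h import *
d=snap('side')
def ony(a,b,y):
    o,k=ray(d,237+a/3,215+b/3); return o+k*(y-o[1])/k[1]
for a,b in(((147,245),(345,335)),):
    P,Q=ony(*a,193),ony(*b,193); e=Q-P; print(P.round(),Q.round(),np.linalg.norm(e),np.degrees(np.arctan2(e[2],-e[0])))
P,Q=ony(150,373,188),ony(236,413,188); e=Q-P; print(P.round(),Q.round(),np.linalg.norm(e),np.degrees(np.arctan2(e[2],-e[0])))
E
```

```text
[582. 193. 244.] [499. 193. 221.] 85.95970736412647 -15.113806695060848
[589. 188. 146.] [548. 188. 134.] 42.79981052087589 -15.583128293239985
```

>>> drive_tool:
  targets:
    - {"travel":[0.4,-0.2,-0.5],"yaw":0}
    - {"travel":[0.8,-0.5,-1.5],"yaw":0}
    - {"travel":[0.8,-0.5,-2.7],"yaw":0}
    - {"travel":[0.8,-0.5,-3.8],"yaw":0}
    - {"travel":[0.8,-0.5,-4.8],"yaw":0}
    - {"travel":[0.8,-0.5,-5.3],"yaw":0}
    - {"travel":[0.8,-0.5,-5.3],"yaw":0}

```text
clock: 10.27
tool_pos: [531.8, 164.7, 213.0]
tcp_rot: [-89.9, 0.5, 1.4]
contact_force: [-0.0, -0.1, -3.9]
width: 39.5
```

>>> drive_tool:
  targets:
    - {"travel":[0.5,0,0],"yaw":0}
    - {"travel":[1,0,0],"yaw":0}
    - {"travel":[1.5,0,0],"yaw":0}
    - {"travel":[2,0,0],"yaw":0}
    - {"travel":[2.5,0,0],"yaw":0}
    - {"travel":[3,0,0],"yaw":0}
    - {"travel":[3.5,0,0],"yaw":0}
    - {"travel":[4,0,0],"yaw":0}

```text
clock: 10.93
tool_pos: [571.6, 164.8, 213.1]
tcp_rot: [-89.9, 0.6, 1.4]
contact_force: [-4.8, -1.0, -2.2]
width: 39.2
```

>>> drive_tool:
  targets:
    - {"travel":[0.4,0,0],"yaw":0}
    - {"travel":[0.7,0,0],"yaw":0}
    - {"travel":[1.0,0,0],"yaw":0}
    - {"travel":[1.0,0,0],"yaw":0}
    - {"travel":[0.6,0.1,0],"yaw":0}
    - {"travel":[0.2,0.2,0],"yaw":0}
    - {"travel":[0.1,0.3,0],"yaw":0}
    - {"travel":[0.1,0.3,0],"yaw":0}

```text
clock: 11.6
tool_pos: [573.1, 168.2, 213.6]
tcp_rot: [-89.9, 0.5, 1.4]
contact_force: [-0.5, 0.2, -3.9]
width: 39.2
```

```bash
python3 - <<'E'
from h import *
d=snap('side'); s=d['s'];print(s['tool_pos'].round(1),s['tcp_rot'].round(2))
u,v=proj(d,s['tool_pos']+[0,0,-60]).round().astype(int)
u=np.clip(u,100,540);v=np.clip(v,100,380);print(u,v)
cv2.imwrite('pics/c7.png',cv2.resize(d['frame'][v-100:v+100,u-100:u+100,::-1],(600,600),interpolation=cv2.INTER_CUBIC))
E
```

```text
[573.1 168.2 213.6] [-89.91   0.48   1.41]
303 328
```

View pics/c7.png

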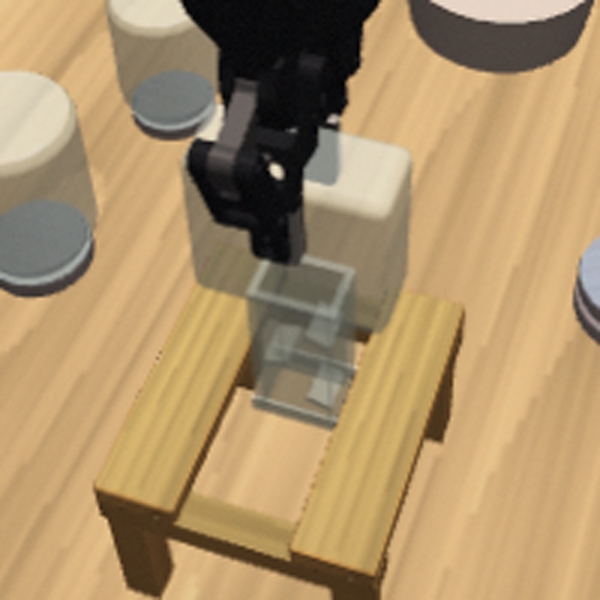

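>>> drive_tool:
  targets:
    - {"travel":[0,0,-0.8],"yaw":0}
    - {"travel":[0,0,-2],"yaw":0}
    - {"travel":[0,0,-3.2],"yaw":0}
    - {"travel":[0,0,-4.4],"yaw":0}
    - {"travel":[0,0,-5.4],"yaw":0}
    - {"travel":[0,0,-5.9],"yaw":0}
    - {"travel":[0,0,-5.9],"yaw":0}

```text
clock: 12.23
tool_pos: [572.3, 167.8, 152.8]
tcp_rot: [-90.0, 0.6, 1.4]
contact_force: [0.1, 0.8, -4.1]
width: 39.4
```

>>> drive_tool:
  targets:
    - {"travel":[0,0,-0.2],"yaw":0}
    - {"travel":[0,0,-0.4],"yaw":0}
    - {"travel":[0,0,-0.4],"yaw":0}

```text
clock: 12.48
tool_pos: [572.9, 167.9, 149.7]
tcp_rot: [-89.9, 0.6, 1.4]
contact_force: [-0.7, -0.8, -2.1]
width: 39.7
```

>>> drive_tool:
  targets:
    - {"travel":[0,0,-0.1],"yaw":0}
    - {"travel":[0,0,-0.2],"yaw":0}
    - {"travel":[0,0,-0.3],"yaw":0}
    - {"travel":[0,0,-0.3],"yaw":0}

```text
clock: 12.82
tool_pos: [573.4, 167.9, 149.3]
tcp_rot: [-89.9, 0.4, 1.4]
contact_force: [-3.2, -1.0, 11.1]
width: 39.5
```

>>> drive_tool:
  targets:
    - {"travel":[0,0,0],"yaw":0}
    - {"travel":[0,0,0],"yaw":0}
    - {"travel":[0,0,0],"yaw":0}
    - {"travel":[0,0,0],"yaw":0}
    - {"travel":[0,0,0],"yaw":0}
    - {"travel":[0,0,0],"yaw":0}
    - {"travel":[0,0,0],"yaw":0}
  gripper: -1

```text
clock: 13.4
tool_pos: [573.4, 167.9, 149.1]
tcp_rot: [-89.9, 0.5, 1.4]
contact_force: [-0.1, -0.6, 0.7]
width: 85.4
```

>>> drive_tool:
  targets:
    - {"travel":[0,0,0.6],"yaw":0}
    - {"travel":[0,0,2],"yaw":0}
    - {"travel":[0,0,5],"yaw":0}
    - {"travel":[0,0,8],"yaw":0}
    - {"travel":[0,0,11.5],"yaw":0}
    - {"travel":[-3,3,13],"yaw":0}
    - {"travel":[-6,7,13],"yaw":0}
    - {"travel":[-8,10,13],"yaw":0}
    - {"travel":[-9,14,13],"yaw":0}
    - {"travel":[-9,16,13],"yaw":0}

```text
clock: 14.23
tool_pos: [480.4, 330.8, 280.3]
tcp_rot: [-89.8, 0.5, 1.5]
contact_force: [0.4, 0.4, 0.5]
width: 85.6
```

>>> drive_tool:
  targets:
    - {"travel":[-3,4,0],"yaw":0}
    - {"travel":[-5,8,0],"yaw":0}
    - {"travel":[-7,11,0],"yaw":0}
    - {"travel":[-9,14,0],"yaw":0}
    - {"travel":[-10,16,0],"yaw":0}
    - {"travel":[-10,16,0],"yaw":0}
    - {"travel":[-10,16,0],"yaw":0}

```text
clock: 14.82
tool_pos: [379.4, 492.0, 280.3]
tcp_rot: [-89.8, 0.5, 1.7]
contact_force: [0.1, 0.1, 0.0]
width: 85.7
```

```bash
python3 - <<'E'
from h import *
a=snap('side')['frame']; t=snap('top'); b=t['frame']; s=t['s']; print(s['clock'],s['tool_pos'],s['contact_force'],s['width'])
hsv=cv2.cvtColor(b,cv2.COLOR_RGB2HSV); m=((hsv[...,1]<60)&(hsv[...,2]>120)).astype(np.uint8); m[:180]=0;m[:,:350]=0
c=max(cv2.findContours(m,cv2.RETR_EXTERNAL,cv2.CHAIN_APPROX_NONE)[0],key=cv2.contourArea)
e=cv2.fitEllipse(cv2.convexHull(c)); print('tub',onz(t,*e[0],55).round(1))
b0=cv2.imread('pics/top0.png')[:,:,::-1]; df=np.abs(b.astype(int)-b0).max(2)
for n,(x0,y0,x1,y1) in dict(jars=(215,125,345,190),lids=(295,308,345,358),rack=(150,220,260,320),tub=(380,192,468,278)).items(): print(n,(df[y0:y1,x0:x1]>30).sum())
A=cv2.resize(a[230:450,170:420],(400,352),interpolation=cv2.INTER_CUBIC); B=cv2.resize(b[120:360,140:480],(400,282),interpolation=cv2.INTER_CUBIC)
B=np.vstack([B,np.zeros((70,400,3),np.uint8)]); cv2.imwrite('pics/c8.png',np.hstack([A,B])[:,:,::-1])
E
```

```text
14.8667 [380.1441852  490.88260083 280.32566653] [-0.02645058 -0.7109815   0.17483534] 85.17344052387331
tub [ 575.6 -224.8   55. ]
jars 0
lids 0
rack 28
tub 72
```

View pics/c8.png

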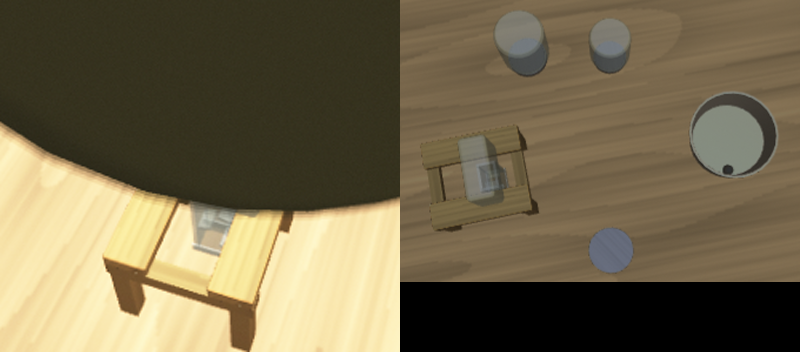

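All is in place: the bottle is seated in the slot, the ball is in the tub, and the tub fit is unchanged. Handing in.

```bash
python3 -c "
from bench import arm
print(arm.sign_off())"
```

```text
the job is handed in; nothing more can be done
None
```

The ball is in the tub and the bottle stands neck down in the rack again, released. The job was handed in at about 15 s.

**How the ball came out:** the moves could not tilt the tool. I rocked the bottle over the tub with two sharp side-to-side strokes in its broad plane. The first took the ball from the first ledge to the third, and the second dropped it into the tub.

**What went differently:** during the second stroke the bottle turned about 16–20° in the grip. I straightened it by pushing the neck gently (about 5 N) against the rack's slot edge. I then lowered it until it seated (about 11 N), let go and backed off.

**Last checks:**
- **Top view:** the ball is in the tub and the bottle is in the slot. The tub centre came out the same as at the start. The jars and lids show no changed pixels. The rack area shows 28 changed pixels, from small shifts of the bottle and the missing ball; the tub area shows 72, mostly the ball.
- **Side view:** the arm hid most of the bottle, so its final uprightness rests on the top view and the force when it seated.

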